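# Set up the shaving cup

## Robot

A 6-joint arm with a two-finger parallel gripper is mounted at the origin on the work surface. World frame = base frame: x ahead of the robot, y to its left, z up, the work surface at z = 0. Lengths are in mm, angles in rad, forces in N, time in s.
With the tool pointing down it reaches from about 350 to 875 mm from the base axis. Payload 4.2 kg.
Tool frame: the origin (TCP) lies at the very end of the fingers, on their centre line; the grasp point (between the pads) lies arm.grip_depth behind it (arm.grip_depth is the distance from the TCP to the grasp point, in mm); z points along the fingers, y is the direction in which the jaws open and shut (so a half turn about z gives the same grasp; the last joint's range is limited). The gripper opens to 85 mm and grips with 20 to 120 N. Pads are 22 mm wide; open, the fingers measure 114 mm over their backs; the gripper's body (76 mm by 85 mm) begins 54 mm behind the grasp point. The pads swing forward as they close: fully open they stand 13 mm farther back than shut.
Start: joints at [-0.976, 0.385, 0.008, 0, -1.194, -0.259], TCP at [205.968, -590.065, 231.312] pointing down, gripper open.
Joint ranges: [-3.14, 3.14], [-1.21, 2.06], [-1.07, 1.41], [-3.16, 2.05], [-2.99, -0.16], [-3.1, 3.1]. Speed limits (rad/s): [2.79, 2.79, 3.14, 3.14, 3.14, 3.14].

## Interface

Orientations are given as a unit quaternion [x, y, z, w].
In Python, from bench import arm, optics, workorder gives the robot as it stands. The module is installed in compiled form; this text tells all that it offers.
- The arm moves only by the tool play_rows, never from a script. Its arguments are lists of equal length, an entry for each row: "travel": the shift along the tool's x, y, z in m, a list of three; "rotation": the turn, a rotation vector about the tool's x, y, z in rad, a list of three; "grip": the opening, from 0 (shut) to 1 (fully open). In form: {"travel": [[x, y, z], ...], "rotation": [[rx, ry, rz], ...], "grip": [grip, ...]}. A call has 1 to 12 rows; each row shifts and turns the commanded pose from where the row before left it, along the tool's axes as they then stand; what a row does not reach is not made up. A row lasts 1/12 s, in which the tool goes at most 41.7 mm and 7.16 degrees, less where a joint would pass 70% of its speed; a pose out of reach is approached as far as the arm can. A call is refused whole if a number of a shift passes 0.0417 or a number of a turn 0.125, either way. A call with a gripper value outside its range is refused whole. The fingers move at their own pace and stop on an object; the grip force is fixed at half the most. Time passes only in rows, so rows that do not move let the fingers close. It gives the time, the measured TCP pose, the force and the opening at its end, in the units of the state.
- arm.read_state(): the state, without advancing time (a new reading comes with each control period).
- optics.get_image(name): name is "scene" or "top" or "wrist"; returns a dict with "image" (480x640x3 uint8, blue, green, red), "depth" (480x640 float32, mm along the optical axis (not along the pixel's ray), 0 where there is no reading), "camera_matrix" (3x3 intrinsics, pixels), "R" (3x3) and "t" (3): a world point X has camera coordinates R X + t; the wrist camera has in their place "hand_eye" (4x4, takes a point from camera to tool coordinates, whose origin is the TCP and whose axes are the flange's). Camera axes: x right, y down, z forward; pixel columns grow to the right and rows downward; lengths in mm; the calibration is good to about 2 mm. A picture is of the moment at which its call begins: read the wrist's pose just before it.
- workorder.job_done(): hands the job in, once; it reports no verdict.
The state is a dict: "clock": time; "joints": joint angles; "joint_vel": joint speeds; "joint_efforts": joint torques, N m; "position": TCP position; "ee_rot": TCP orientation; "contact_force": force on the tool from outside, world axes, zero at the start; "wrist_torque": the same for the moment, N m; "gripper_width": finger opening in mm.
Only numpy, scipy, OpenCV 4.12 (cv2) and the standard library are available. Lean on these libraries where they do the work, as an engineer would, in place of code of your own. Each camera call takes 0.05 s, during which the arm holds its last target. There are 200 camera calls.

## Task

The eight-sided steel shaving cup has dried upside down on the slate tray. Turn it right way up and stand it on the round cork coaster, wholly on the cork, let go of it, then stand the shaving stick in it, silver cap upwards. Set things down rather than dropping them, and leave everything else where it is.

Things in the scene. Friction and masses are not known exactly. Their poses are not given: they have to be found in the camera images.
- cup_mid (a point): Centre (half-way up, on the axis) of the plain eight-sided steel shaving cup, 54 mm across flats, 60 mm high, straight sides. z runs along its axis from the open mouth to the closed bottom: it starts mouth-down, z up; mouth-up, z points down. x is square to one of the eight flat sides; the others follow every 45 degrees about z. Laid on a flat it rests steadily, centre 27 mm up.
- cup_floor (a point): Centre of the cup's inner floor, 25 mm from cup_mid along the cup's z axis; the inside is 48 mm across flats and 55 mm deep. Axes as cup_mid.
- cup: The shaving cup itself, stainless steel, about 240 g, 58 mm across corners, walls 3 mm and bottom 5 mm thick; origin at the centre of its open mouth, 30 mm from cup_mid against z. Axes as cup_mid.
- stick_mid (a point): Centre of the shaving stick: a closed upright tube, white plastic with a silver (aluminium) cap on its top 35 mm, 26 mm in diameter, 120 mm tall, about 70 g. It starts standing on the dresser beside the tray, left or right. z points from the foot to the cap; this point is 60 mm above the foot.
- stick_foot (a point): Centre of the shaving stick's foot (underside). Axes as stick_mid.
- stick: The shaving stick itself; origin at its foot.
- coaster_top (a point): Centre of the top face of the round cork coaster (110 mm diameter, 4 mm thick, fixed on the tray, z up). Its top is 14 mm above the dresser top. It lies in the left or right half of the tray, and the cup starts in the other half.
- tray: Dark slate slab, 260 mm (x) by 420 mm (y), 10 mm thick, fixed flat on the dresser; origin at the centre of its underside. The tray is clear between the cup and the coaster; along its far edge, 50 mm and more beyond its centre line, stand the bottle, the rack and the tin.
- bottle: Bystander: heavy square amber bottle, 55 mm square, 131 mm tall with its wooden stopper; origin under its centre.
- rack: Bystander: white plastic rack 40 x 110 mm with three capped vials, 78 mm tall; origin under its centre.
- tin: Bystander: flat round aluminium tin, 60 mm diameter, 22 mm high; origin under its centre.
- jar: Bystander: round glass jar with aluminium lid, 62 mm diameter, 59 mm high, on the other side of the tray from the shaving stick; origin under its centre.
Not all that is in view belongs to the job. Of the things shaped like the stick, the white one is meant.

How it is judged:
By the outcome, as a careful person would: the job done as asked, in the order asked, and still so for the second after the job is handed in, with the robot touching nothing.
It also fails if it takes over 72 s, if anything falls off the work surface, if the arm or the gripper's body presses on something with over 40 N, if the wrist force passes 120 N, or if a joint passes its speed limit or range.

## Working session

There is one attempt and no reset: what is moved stays moved. The work goes in short steps, Python scripts to look and compute and a tool call to move; the robot and the scene stay as the last step left them, time stands still between calls to the robot, and variables do not carry over. Pictures are saved under pics/ and viewed, about 8 in all and at most 12, crops included, and the job is handed in when it is done.

Besides the shell and the picture viewer there is one more tool, called after "Emit:" by a JSON object that holds its "api" and its "payload". play_rows: Moves the arm, as the interface text tells. Its arguments: {"type":"object","properties":{"travel":{"type":"array","items":{"type":"array","items":{"type":"number"}}},"rotation":{"type":"array","items":{"type":"array","items":{"type":"number"}}},"grip":{"type":"array","items":{"type":"number"}}},"required":["travel","rotation","grip"]}

```bash
ls; mkdir -p pics; cat > h.py <<'E'
import numpy as np, cv2
from bench import arm, optics, workorder
from scipy.spatial.transform import Rotation as Ro
def cloud(name):
    s=arm.read_state(); d=optics.get_image(name); K=np.array(d["camera_matrix"]); z=d["depth"]
    v,u=np.mgrid[:480,:640]
    P=np.stack([(u-K[0,2])/K[0,0]*z,(v-K[1,2])/K[1,1]*z,z],-1)
    if name=="wrist":
        H=np.array(d["hand_eye"]); P=P@H[:3,:3].T+H[:3,3]
        W=P@Ro.from_quat(s["ee_rot"]).as_matrix().T+np.array(s["position"])
    else: W=(P-np.array(d["t"]))@np.array(d["R"])
    W[z==0]=np.nan
    return d["image"],W,d
E
python3 - <<'E'
from h import *
s=arm.read_state(); print(s); print(arm.grip_depth)
for n in("scene","top"):
    im,W,d=cloud(n); cv2.imwrite(f"pics/{n}0.png",im); np.save(n+"0.npy",W)
    print(n,np.array(d["R"]).round(2).tolist(),np.array(d["t"]).round())
print(np.array(optics.get_image("wrist")["hand_eye"]).round(3))
E
```

```text
pics
{'clock': 0.0, 'joints': array([-9.76437390e-01,  3.85552543e-01,  6.60873969e-03, -5.01818326e-04,
       -1.19399709e+00, -2.58604237e-01]), 'joint_vel': array([-2.52211933e-03, -9.74538607e-04,  1.44474084e-03, -5.78657908e-05,
        2.01151247e-03,  1.15699014e-03]), 'joint_efforts': array([-9.93564172e-04, -3.92292202e+01,  1.88395000e+01,  4.18604672e+00,
       -4.76466928e-03, -1.83275603e-06]), 'position': array([ 205.75031038, -589.53552831,  230.21690283]), 'ee_rot': array([-1.66998547e-01,  9.85956531e-01,  1.07270454e-03, -2.31251725e-04]), 'contact_force': array([-0.28542122,  0.2796491 , -0.35177854]), 'wrist_torque': array([-0.01659509, -0.00878929,  0.02017994]), 'gripper_width': 85.24871548779487}
18.700000000000003
scene [[0.46, 0.89, 0.01], [0.48, -0.24, -0.84], [-0.74, 0.4, -0.54]] [-263. -218. 1455.]
top [[0.02, -1.0, -0.0], [-1.0, -0.02, -0.09], [0.09, 0.0, -1.0]] [-13. 580. 982.]
[[ 1.00000e-03 -9.52000e-01 -3.05000e-01  7.68130e+01]
 [ 1.00000e+00  1.00000e-03 -0.00000e+00  6.47000e-01]
 [ 1.00000e-03 -3.05000e-01  9.52000e-01 -1.42933e+02]
 [ 0.00000e+00  0.00000e+00  0.00000e+00  1.00000e+00]]
```

View pics/scene0.png

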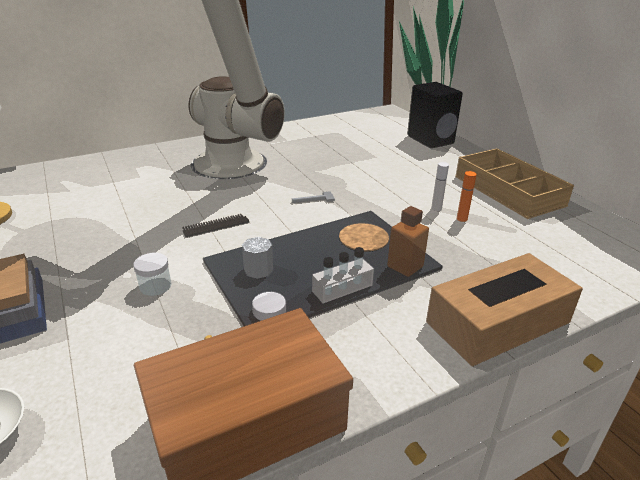

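View pics/top0.png

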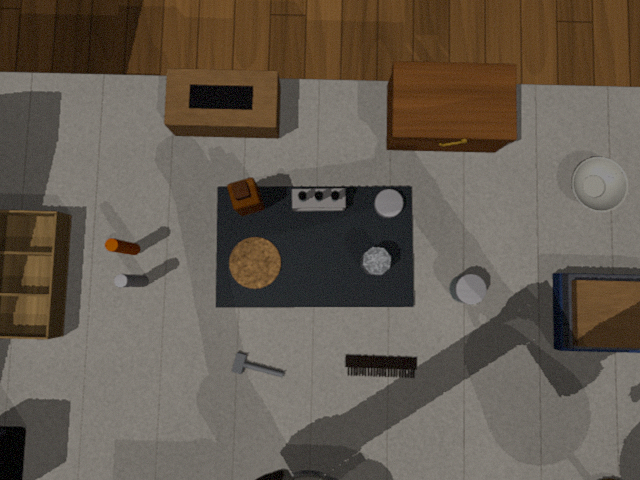

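The pictures show:
- The cup is mouth-down at top (376,261) and scene (258,257).
- The coaster is at top (254,262).
- Two things are stick-shaped: a white one with a silver cap at top (125,280) / scene (440,187), and an orange one at top (120,245) / scene (467,195). I choose the white one.
- The tin at top (389,203) and the jar at top (471,288) could be mistaken for the cup, but they are round and lidded.

```bash
python3 - <<'E'
from h import *
T=np.load("top0.npy");S=np.load("scene0.npy")
im=cv2.imread("pics/scene0.png")
cv2.imwrite("pics/crop1.png",cv2.resize(im[150:300,230:500],None,fx=2.9,fy=2.9,interpolation=cv2.INTER_CUBIC))
def box(W,u0,u1,v0,v1,z0,z1,n):
    p=W[v0:v1,u0:u1].reshape(-1,3);p=p[np.isfinite(p[:,0])];q=p[(p[:,2]>z0)&(p[:,2]<z1)]
    print(n,len(q),"med",np.median(q,0).round(1),"min",q.min(0).round(1),"max",q.max(0).round(1)); return q
q=box(T,350,405,235,285,60,85,"cup top")
r=cv2.minEnclosingCircle(q[:,:2].astype(np.float32));print(r)
box(S,235,280,230,285,20,85,"cup scene")
m=cv2.cvtColor(cv2.imread("pics/top0.png"),cv2.COLOR_BGR2HSV)
msk=(m[...,1]>80)&(m[...,0]<25); msk[:,:225]=0;msk[:,285:]=0;msk[:232]=0;msk[292:]=0
c=T[msk];c=c[np.isfinite(c[:,0])];print("coaster",np.median(c,0),cv2.minEnclosingCircle(c[:,:2].astype(np.float32)))
box(T,100,155,268,292,30,135,"stick top")
q=box(T,100,155,268,292,112,130,"stick cap");print(cv2.minEnclosingCircle(q[:,:2].astype(np.float32)))
q=box(S,430,452,160,215,20,135,"stick scene")
box(T,100,145,232,257,112,130,"orange")
box(T,225,265,172,218,30,140,"bottle");box(T,290,350,180,215,30,100,"rack");box(T,370,408,185,220,22,40,"tin");box(T,450,490,270,310,45,70,"jar")
E
```

```text
cup top 613 med [ 544.8 -125.8   69.2] min [ 517.3 -153.1   60.3] max [571.6 -98.3  74.8]
((544.6936645507812, -125.86750793457031), 28.726694107055664)
cup scene 985 med [ 560.8 -130.2   60.2] min [ 516.3 -153.    20. ] max [574.3 -97.2  73.7]
coaster [536.54698442 126.17028333  13.0957548 ] ((537.2706909179688, 126.72599792480469), 56.32611083984375)
stick top 350 med [492.9 357.1 105.3] min [481.  352.   30.4] max [505.7 377.3 122.7]
stick cap 153 med [492.8 363.9 118.8] min [481.2 352.3 114. ] max [504.2 377.3 122.7]
((492.7497863769531, 365.0992736816406), 13.166393280029297)
stick scene 452 med [500.6 358.8  76.7] min [478.3 350.5  20.1] max [508.8 379.6 123.6]
orange 155 med [560.4 385.8 118.9] min [547.5 374.2 112.1] max [572.3 398.7 123. ]
bottle 841 med [657.7 133.3 103.2] min [636.  108.2  30.2] max [701.3 172.3 140. ]
rack 1034 med [669.1  -8.5  49.7] min [650.3 -61.3  30.8] max [694.3  47.2  93.3]
tin 631 med [ 669.2 -154.7   31.2] min [ 640.7 -185.1   22.1] max [ 698.4 -125.8   36.9]
jar 763 med [ 493.2 -316.9   58.2] min [ 463.5 -349.    45.4] max [ 522.3 -287.6   63. ]
```

View pics/crop1.png

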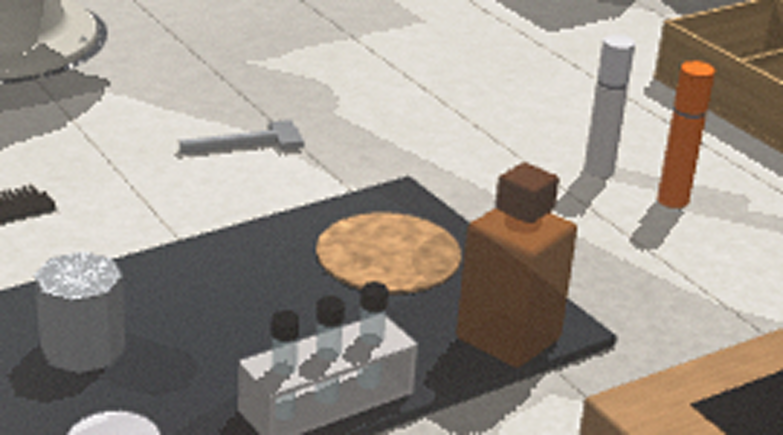

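The crop confirms the choice: the white stick with the silver cap is at crop (615,110), and the orange one at (690,135) is a decoy. 

Measured positions:

| Thing | x, y (mm) | Height (mm) |
|---|---|---|
| Cup | (545, -126) | top 70 |
| Coaster | (537, 127) | – |
| Stick | (493, 365) | top about 121 |

These agree with the sizes given. Next I'll hover over the cup with the jaws along world x.

Emit:
{"api": "play_rows", "payload": {"travel": [[0,0,0],[0,0,0],[0,0,0],[0,0,0],[0,0,0],[0,0,0],[0,0,0],[0,0,0],[0,0,0],[0,0,0],[0,0,0],[0,0,0]], "rotation": [[0,0,-0.103],[0,0,-0.103],[0,0,-0.103],[0,0,-0.103],[0,0,-0.103],[0,0,-0.103],[0,0,-0.103],[0,0,-0.103],[0,0,-0.103],[0,0,-0.103],[0,0,-0.103],[0,0,-0.103]], "grip": [1,1,1,1,1,1,1,1,1,1,1,1]}}

```text
clock: 1.15
position: [205.9, -589.8, 230.8]
ee_rot: [0.709, -0.705, -0.0, -0.0]
contact_force: [-0.3, 0.3, 0.6]
gripper_width: 85.5
```

Emit:
{"api": "play_rows", "payload": {"travel": [[-0.029,-0.0212,0.003],[-0.029,-0.0212,0.003],[-0.029,-0.0212,0.003],[-0.029,-0.0212,0.003],[-0.029,-0.0212,0.003],[-0.029,-0.0212,0.003],[-0.029,-0.0212,0.003],[-0.029,-0.0212,0.003],[-0.029,-0.0212,0.003],[-0.029,-0.0212,0.003],[-0.029,-0.0212,0.003],[-0.029,-0.0212,0.003]], "rotation": [[0,0,0],[0,0,0],[0,0,0],[0,0,0],[0,0,0],[0,0,0],[0,0,0],[0,0,0],[0,0,0],[0,0,0],[0,0,0],[0,0,0]], "grip": [1,1,1,1,1,1,1,1,1,1,1,1]}}

```text
clock: 2.15
position: [460.6, -240.1, 195.1]
ee_rot: [0.707, -0.707, -0.0, 0.0]
contact_force: [0.7, -0.1, 0.0]
gripper_width: 85.4
```

Emit:
{"api": "play_rows", "payload": {"travel": [[-0.029,-0.0212,0.003],[-0.029,-0.0212,0.003],[-0.029,-0.0212,0.003],[-0.029,-0.0212,0.003],[0,0,0],[0,0,0]], "rotation": [[0,0,0],[0,0,0],[0,0,0],[0,0,0],[0,0,0],[0,0,0]], "grip": [1,1,1,1,1,1]}}

```text
clock: 2.65
position: [545.2, -124.1, 182.5]
ee_rot: [0.708, -0.706, -0.001, 0.001]
contact_force: [-0.6, -0.2, 0.3]
gripper_width: 85.3
```

```bash
cat >> h.py <<'E'
def octfit(q,af=27.0):
    # fit regular octagon (across flats 54) to outline points -> centre, angle
    from scipy.optimize import minimize
    h=cv2.convexHull(q.astype(np.float32))[:,0]
    L=np.linalg.norm(np.roll(h,-1,0)-h,axis=1); pts=np.vstack([h[i]+(h[(i+1)%len(h)]-h[i])*np.linspace(0,1,max(2,int(l*2)))[:,None] for i,l in enumerate(L)])
    def f(p):
        d=pts-p[:2]; a=p[2]+np.arange(8)*np.pi/4
        return np.mean((np.max(d@np.array([np.cos(a),np.sin(a)]),1)-p[3])**2)
    c=pts.mean(0)
    b=min((minimize(f,[*c,t,af],method="Nelder-Mead",options=dict(maxiter=4000,xatol=1e-4,fatol=1e-6)) for t in np.radians(np.arange(0,45,7.5))),key=lambda r:r.fun)
    return b.x[:2].round(1),np.degrees(b.x[2]).round(1)%45,b.x[3].round(2),b.fun**.5
E
python3 - <<'E'
from h import *
im,W,d=cloud("wrist"); cv2.imwrite("pics/w1.png",im)
g=(np.abs(W[...,2]-70)<5)&(np.hypot(W[...,0]-545,W[...,1]+126)<40)
q=W[g]; print(len(q),np.median(q,0)); print(octfit(q[:,:2]))
m=cv2.cvtColor(im,cv2.COLOR_BGR2GRAY)
print(arm.read_state()["joints"])
E
```

```text
5645 [ 544.81675695 -125.10762294   70.19255112]
(array([ 544.9, -123.8]), np.float64(40.1), np.float64(27.06), np.float64(0.11785954410647144))
[ 6.40855707e-02  3.13911046e-01 -2.27751146e-01 -1.64003127e-04
 -1.03063035e+00 -6.17451278e-02]
```

View pics/w1.png

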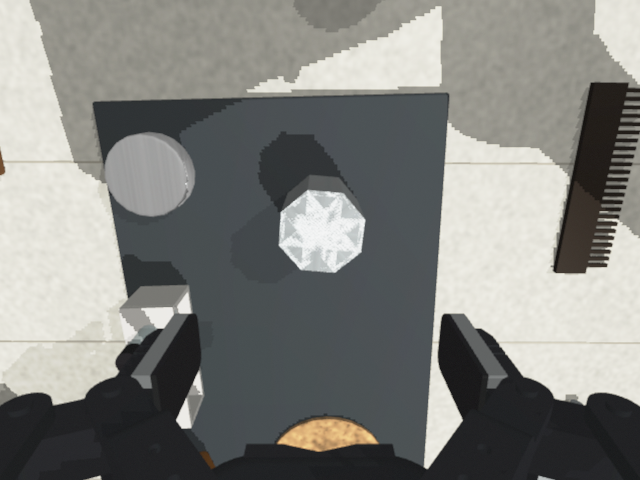

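The wrist picture shows the cup at pixel (322,230). It is a clean octagon: the fit gives 27.06 mm to each flat (27 expected), with the flats turned -4.9° from x. I'll yaw to match the flats and tilt 45°, with the hand's body leaning toward +y.

Emit:
{"api": "play_rows", "payload": {"travel": [[0,0,0],[0,0,0],[0,0,0],[0,0,0],[0,0,0],[0,0,0],[0,0,0],[0,0,0],[0,0,0],[0,0,0],[0,0,0]], "rotation": [[0,0,0.086],[0,0.0785,0],[0,0.0785,0],[0,0.0785,0],[0,0.0785,0],[0,0.0785,0],[0,0.0785,0],[0,0.0785,0],[0,0.0785,0],[0,0.0785,0],[0,0.0785,0]], "grip": [1,1,1,1,1,1,1,1,1,1,1]}}

```text
clock: 3.62
position: [544.1, -126.9, 184.0]
ee_rot: [-0.624, 0.681, -0.26, -0.283]
contact_force: [0.1, -0.1, -0.2]
gripper_width: 85.4
```

```bash
cat >> h.py <<'E'
def go(target,label=""):
    s=arm.read_state(); R=Ro.from_quat(s["ee_rot"]).as_matrix()
    print(label,"tool delta mm",(R.T@(np.array(target)-s["position"])).round(1))
def show():
    s=arm.read_state(); R=Ro.from_quat(s["ee_rot"]).as_matrix()
    print("t",round(s["clock"],2),"pos",s["position"].round(1),"F",s["contact_force"].round(1),"w",round(s["gripper_width"],1),"j",s["joints"].round(2)); print(R.round(3)); return s,R
E
python3 - <<'E'
from h import *
s,R=show(); z=R[:,2]; c=np.array([544.9,-124.3,50])+18.7*z
print(c); go(c-100*z,"pre"); go(c,"grasp")
E
```

```text
t 3.62 pos [ 544.1 -126.9  184. ] F [ 0.1 -0.1 -0.2] w 85.4 j [ 0.35  0.41 -0.56  0.79 -1.14 -0.97]
[[-0.061 -0.996 -0.06 ]
 [-0.702  0.086 -0.707]
 [ 0.709 -0.001 -0.705]]
[ 543.7708387  -137.51756636   36.8200556 ]
pre tool delta mm [-97.   -0.4  11.2]
grasp tool delta mm [-97.   -0.4 111.2]
```

Emit:
{"api": "play_rows", "payload": {"travel": [[-0.0194,0,0.002],[-0.0194,0,0.002],[-0.0194,0,0.002],[-0.0194,0,0.002],[-0.0194,0,0.003],[0.0,0,0.02],[0,0,0.02],[0,0,0.02],[0,0,0.02],[0,0,0.02],[0,0,0],[0,0,0]], "rotation": [[0,0,0],[0,0,0],[0,0,0],[0,0,0],[0,0,0],[0,0,0],[0,0,0],[0,0,0],[0,0,0],[0,0,0],[0,0,0],[0,0,0]], "grip": [1,1,1,1,1,1,1,1,1,1,1,1]}}

```text
clock: 4.62
position: [542.9, -137.4, 36.2]
ee_rot: [-0.624, 0.681, -0.258, -0.283]
contact_force: [0.3, 1.0, 0.7]
gripper_width: 85.5
```

```bash
python3 - <<'E'
from h import *
s,R=show(); go([543.8,-137.5,36.8],"grasp")
im,W,d=cloud("wrist"); cv2.imwrite("pics/w2.png",im)
E
```

```text
t 4.62 pos [ 542.9 -137.4   36.2] F [0.3 1.  0.7] w 85.5 j [ 0.28  0.61 -0.71  1.   -0.9  -1.27]
[[-0.061 -0.996 -0.063]
 [-0.704  0.088 -0.704]
 [ 0.707  0.001 -0.707]]
grasp tool delta mm [ 0.4 -0.9 -0.5]
```

View pics/w2.png

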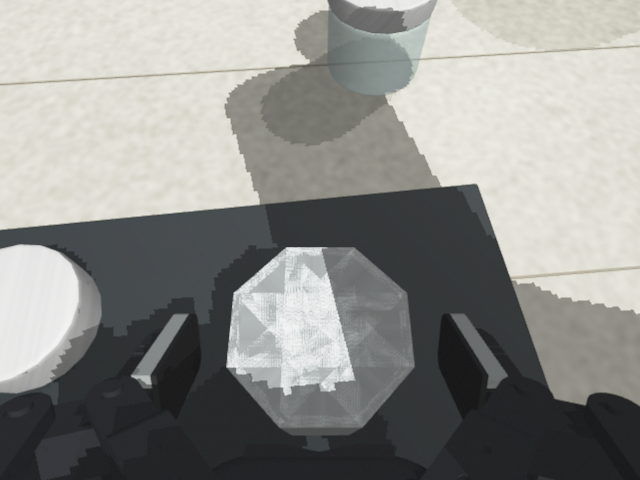

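The cup at (320,340) sits centred between the pads, at (165,350) and (470,350), with its flats parallel to them. I'll close and lift 100 mm.

Emit:
{"api": "play_rows", "payload": {"travel": [[0,0,0],[0,0,0],[0,0,0],[0,0,0],[0,0,0],[0,0,0],[0,0,0],[0,0,0]], "rotation": [[0,0,0],[0,0,0],[0,0,0],[0,0,0],[0,0,0],[0,0,0],[0,0,0],[0,0,0]], "grip": [0,0,0,0,0,0,0,0]}}

```text
clock: 5.33
position: [544.5, -134.9, 37.3]
ee_rot: [-0.625, 0.68, -0.26, -0.281]
contact_force: [-2.4, 3.8, 6.5]
gripper_width: 53.0
```

Emit:
{"api": "play_rows", "payload": {"travel": [[0.007,0,-0.007],[0.013,0,-0.013],[0.013,0,-0.013],[0.013,0,-0.013],[0.013,0,-0.013],[0.012,0,-0.012],[0,0,0]], "rotation": [[0,0,0],[0,0,0],[0,0,0],[0,0,0],[0,0,0],[0,0,0],[0,0,0]], "grip": [0,0,0,0,0,0,0]}}

```text
clock: 5.92
position: [545.2, -134.7, 139.1]
ee_rot: [-0.625, 0.681, -0.26, -0.279]
contact_force: [-0.1, 0.2, -2.9]
gripper_width: 53.0
```

Emit:
{"api": "play_rows", "payload": {"travel": [[0,0,0],[0,0,0],[0,0,0],[0,0,0],[0,0,0],[0,0,0],[0,0,0],[0,0,0],[0,0,0],[0,0,0],[0,0,0],[0,0,0]], "rotation": [[0,-0.112,0],[0,-0.112,0],[0,-0.112,0],[0,-0.112,0],[0,-0.112,0],[0,-0.112,0],[0,-0.112,0],[0,-0.112,0],[0,-0.112,0],[0,-0.112,0],[0,-0.112,0],[0,-0.112,0]], "grip": [0,0,0,0,0,0,0,0,0,0,0,0]}}

```text
clock: 6.92
position: [543.9, -135.6, 136.4]
ee_rot: [-0.65, 0.707, 0.188, 0.205]
contact_force: [0.3, -0.4, -4.3]
gripper_width: 53.1
```

Emit:
{"api": "play_rows", "payload": {"travel": [[0,0,0],[0,0,0],[0,0,0],[0,0,0],[0,0,0]], "rotation": [[0,-0.112,0],[0,-0.112,0],[0,0,0],[0,0,0],[0,0,0]], "grip": [0,0,0,0,0]}}

```text
clock: 7.33
position: [543.5, -135.4, 135.8]
ee_rot: [-0.625, 0.681, 0.258, 0.28]
contact_force: [-0.7, -0.4, -2.9]
gripper_width: 53.1
```

```bash
python3 - <<'E'
from h import *
s,R=show(); go([541,-57,66],"above lay"); go([541,-57,26.4],"lay")
q=np.array([[-0.625, 0.681, -0.26, -0.279]]); R0=Ro.from_quat(q[0]).as_matrix()
Q=R@R0.T; print("mouth dir",Q@[0,0,-1]); print("mid rel TCP",Q@[.4,10.6,2.7])
im,W,d=cloud("wrist"); cv2.imwrite("pics/w3.png",im)
S,W,d=cloud("scene"); c=S[120:320,170:400]; cv2.imwrite("pics/s3.png",np.hstack([cv2.resize(im,(400,300)),cv2.resize(c,(345,300))]))
E
```

```text
t 7.33 pos [ 543.5 -135.4  135.8] F [-0.7 -0.4 -2.9] w 53.1 j [-0.39  0.55  0.06 -0.75 -1.42  0.55]
[[-0.062 -0.996  0.059]
 [-0.707  0.085  0.702]
 [-0.704  0.002 -0.71 ]]
above lay tool delta mm [ -6.2   9.1 104.5]
lay tool delta mm [ 21.7   9.  132.6]
mouth dir [ 0.07984017  0.99678607 -0.0065638 ]
mid rel TCP [-0.67510849 -2.58473313 10.61477193]
```

View pics/s3.png

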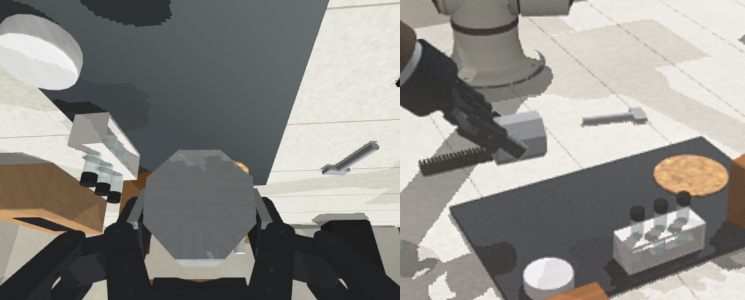

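The cup is held level, mouth toward +y. The wrist crop at (200,205) shows its closed bottom toward the camera. Laying it down on the clear middle of the tray.

Emit:
{"api": "play_rows", "payload": {"travel": [[-0.001,0.0015,0.0174],[-0.001,0.0015,0.0174],[-0.001,0.0015,0.0174],[-0.001,0.0015,0.0174],[-0.001,0.0015,0.0174],[-0.001,0.0015,0.0174],[0.0085,0,0.0085],[0.0085,0,0.0085],[0.0065,0,0.0065],[0,0,0],[0,0,0]], "rotation": [[0,0,0],[0,0,0],[0,0,0],[0,0,0],[0,0,0],[0,0,0],[0,0,0],[0,0,0],[0,0,0],[0,0,0],[0,0,0]], "grip": [0,0,0,0,0,0,0,0,0,0,0]}}

```text
clock: 8.35
position: [541.5, -57.7, 33.2]
ee_rot: [-0.625, 0.681, 0.258, 0.281]
contact_force: [-0.1, -0.6, -3.2]
gripper_width: 53.2
```

Emit:
{"api": "play_rows", "payload": {"travel": [[0.0012,0,0.0012],[0.001,0,0.001],[0.0005,0,0.0005],[0,0,0]], "rotation": [[0,0,0],[0,0,0],[0,0,0],[0,0,0]], "grip": [0,0,0,0]}}

```text
clock: 8.68
position: [541.6, -57.5, 30.0]
ee_rot: [-0.625, 0.681, 0.258, 0.281]
contact_force: [0.5, 0.4, -3.5]
gripper_width: 53.1
```

Emit:
{"api": "play_rows", "payload": {"travel": [[0.0008,0,0.0008],[0.0008,0,0.0008],[0,0,0]], "rotation": [[0,0,0],[0,0,0],[0,0,0]], "grip": [0,0,0]}}

```text
clock: 8.93
position: [541.5, -57.3, 27.5]
ee_rot: [-0.625, 0.681, 0.258, 0.281]
contact_force: [0.3, -0.6, -3.0]
gripper_width: 52.8
```

Emit:
{"api": "play_rows", "payload": {"travel": [[0.0005,0,0.0005],[0.0003,0,0.0003],[0,0,0]], "rotation": [[0,0,0],[0,0,0],[0,0,0]], "grip": [0,0,0]}}

```text
clock: 9.18
position: [541.5, -57.3, 27.3]
ee_rot: [-0.625, 0.68, 0.258, 0.281]
contact_force: [-1.3, -1.5, 3.7]
gripper_width: 53.2
```

The cup has touched down gently. Release and back out along the fingers.

Emit:
{"api": "play_rows", "payload": {"travel": [[0,0,0],[0,0,0],[0,0,0],[0,0,0],[0,0,0],[0,0,-0.01],[0,0,-0.02],[0,0,-0.03],[0,0,-0.04],[0,0,-0.04],[0,0,-0.02],[0,0,0]], "rotation": [[0,0,0],[0,0,0],[0,0,0],[0,0,0],[0,0,0],[0,0,0],[0,0,0],[0,0,0],[0,0,0],[0,0,0],[0,0,0],[0,0,0]], "grip": [1,1,1,1,1,1,1,1,1,1,1,1]}}

```text
clock: 10.18
position: [533.3, -174.4, 144.0]
ee_rot: [-0.626, 0.681, 0.253, 0.282]
contact_force: [0.0, 0.3, 0.6]
gripper_width: 85.3
```

Emit:
{"api": "play_rows", "payload": {"travel": [[0,0,0],[0,0,0],[0,0,0],[0,0,0],[0,0,0],[0,0,0],[0,0,0],[0,0,0],[0,0,0]], "rotation": [[0,0.0985,0],[0,0.0985,0],[0,0.0985,0],[0,0.0985,0],[0,0.0985,0],[0,0.0985,0],[0,0.0985,0],[0,0.0985,0],[0,0,0]], "grip": [1,1,1,1,1,1,1,1,1]}}

```text
clock: 10.93
position: [530.4, -167.0, 139.1]
ee_rot: [-0.679, 0.734, -0.002, -0.004]
contact_force: [-0.2, 0.3, -0.2]
gripper_width: 85.4
```

```bash
python3 - <<'E'
from h import *
s,R=show()
im,W,d=cloud("wrist"); cv2.imwrite("pics/w4.png",im)
T,WT,d=cloud("top")
for n,w in(("w",W),("t",WT)):
    for z0,z1 in((25,80),(50,80)):
        g=(w[...,2]>z0)&(w[...,2]<z1)&(np.abs(w[...,0]-541)<60)&(np.abs(w[...,1]+60)<55); q=w[g]
        if len(q)>20:
            r=cv2.minAreaRect(q[:,:2].astype(np.float32)); print(n,z0,len(q),np.median(q,0).round(1),r)
E
```

```text
t 10.93 pos [ 530.4 -167.   139.1] F [-0.2  0.3 -0.2] w 85.4 j [-0.01  0.35 -0.29  0.01 -0.93 -0.08]
[[-0.079 -0.997 -0.004]
 [-0.997  0.079 -0.008]
 [ 0.008  0.003 -1.   ]]
w 25 8478 [541.5 -72.8  58.5] ((542.341552734375, -60.254112243652344), (62.5455322265625, 54.05083465576172), 85.3016586303711)
w 50 6537 [541.8 -65.3  62.1] ((542.4194946289062, -60.11952590942383), (61.68897247314453, 52.16011428833008), 85.74853515625)
```

View pics/w4.png

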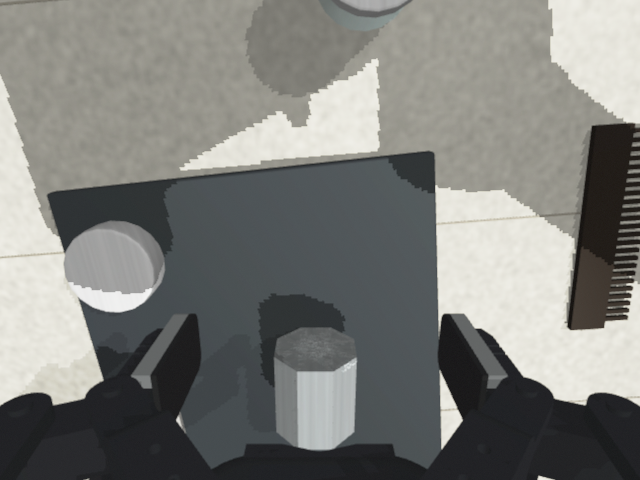

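The cup lies steadily at tray (542,-60), axis heading 85°; in the picture it is at (315,390). I'll go over it, tilt again with the body toward +y, and regrasp.

Emit:
{"api": "play_rows", "payload": {"travel": [[-0.0222,-0.0004,-0.0014],[-0.0222,-0.0004,-0.0014],[-0.0222,-0.0004,-0.0014],[-0.0222,-0.0004,-0.0014],[-0.0222,-0.0004,-0.0014],[-0.0222,-0.0004,-0.0014],[-0.0222,-0.0004,-0.0014],[-0.0222,-0.0004,-0.0014],[0,0,0]], "rotation": [[0,0,0],[0,0,0],[0,0,0],[0,0,0],[0,0,0],[0,0,0],[0,0,0],[0,0,0],[0,0,0]], "grip": [1,1,1,1,1,1,1,1,1]}}

```text
clock: 11.78
position: [551.5, 9.0, 150.4]
ee_rot: [-0.677, 0.736, -0.001, -0.001]
contact_force: [1.0, 0.1, -0.2]
gripper_width: 85.3
```

Emit:
{"api": "play_rows", "payload": {"travel": [[0,0,0],[0,0,0],[0,0,0],[0,0,0],[0,0,0],[0,0,0],[0,0,0],[0,0,0],[0,0,0],[0,0,0]], "rotation": [[0,0.0985,0],[0,0.0985,0],[0,0.0985,0],[0,0.0985,0],[0,0.0985,0],[0,0.0985,0],[0,0.0985,0],[0,0.0985,0],[0,0,0],[0,0,0]], "grip": [1,1,1,1,1,1,1,1,1,1]}}

```text
clock: 12.62
position: [550.0, 6.2, 148.8]
ee_rot: [-0.624, 0.68, -0.26, -0.286]
contact_force: [0.4, -0.4, -0.0]
gripper_width: 85.4
```

```bash
python3 - <<'E'
from h import *
s,R=show(); z=R[:,2]; c=np.array([542.7,-55.2,39])+18.7*z
print(c); go(c-100*z,"pre"); go(c,"grasp")
E
```

```text
t 12.62 pos [550.    6.2 148.8] F [ 0.4 -0.4 -0. ] w 85.4 j [ 0.58  0.52 -0.45  0.63 -1.24 -1.08]
[[-0.059 -0.996 -0.064]
 [-0.699  0.087 -0.709]
 [ 0.712  0.003 -0.702]]
[541.49688591 -68.46602099  25.87539701]
pre tool delta mm [-34.8   1.5  39.8]
grasp tool delta mm [-34.8   1.5 139.8]
```

Emit:
{"api": "play_rows", "payload": {"travel": [[-0.0174,0.0008,0.02],[-0.0174,0.0007,0.02],[0,0,0.02],[0,0,0.02],[0,0,0.02],[0,0,0.02],[0,0,0.01],[0,0,0.01],[0,0,0],[0,0,0]], "rotation": [[0,0,0],[0,0,0],[0,0,0],[0,0,0],[0,0,0],[0,0,0],[0,0,0],[0,0,0],[0,0,0],[0,0,0]], "grip": [1,1,1,1,1,1,1,1,1,1]}}

```text
clock: 13.45
position: [542.6, -68.8, 27.7]
ee_rot: [-0.623, 0.68, -0.261, -0.284]
contact_force: [-0.1, 0.7, 0.3]
gripper_width: 85.6
```

Emit:
{"api": "play_rows", "payload": {"travel": [[0,0,0],[0,0,0],[0,0,0],[0,0,0],[0,0,0],[0,0,0],[0,0,0],[0,0,0]], "rotation": [[0,0,0],[0,0,0],[0,0,0],[0,0,0],[0,0,0],[0,0,0],[0,0,0],[0,0,0]], "grip": [0,0,0,0,0,0,0,0]}}

```text
clock: 14.12
position: [542.9, -67.3, 28.0]
ee_rot: [-0.624, 0.679, -0.262, -0.284]
contact_force: [-2.8, 3.8, 5.8]
gripper_width: 53.2
```

```bash
python3 - <<'E'
from h import *
s,R=show(); np.savez("g2.npz",p=s["position"],R=R); print("mid rel",np.array([542.3,-60.2,37])-s["position"])
E
```

```text
t 14.12 pos [542.9 -67.3  28. ] F [-2.8  3.8  5.8] w 53.2 j [ 0.43  0.65 -0.66  0.87 -0.95 -1.29]
[[-0.06  -0.996 -0.059]
 [-0.699  0.084 -0.71 ]
 [ 0.713 -0.001 -0.701]]
mid rel [-0.56763371  7.10324744  8.98476944]
```

Emit:
{"api": "play_rows", "payload": {"travel": [[0.006,0,-0.006],[0.012,0,-0.012],[0.014,0,-0.014],[0.014,0,-0.014],[0.014,0,-0.014],[0.012,0,-0.012],[0.008,0,-0.008],[0,0,0]], "rotation": [[0,0,0],[0,0,0],[0,0,0],[0,0,0],[0,0,0],[0,0,0],[0,0,0],[0,0,0]], "grip": [0,0,0,0,0,0,0,0]}}

```text
clock: 14.78
position: [543.2, -66.4, 141.9]
ee_rot: [-0.624, 0.68, -0.262, -0.282]
contact_force: [0.1, 0.6, -2.5]
gripper_width: 52.9
```

Emit:
{"api": "play_rows", "payload": {"travel": [[0,0,0],[0,0,0],[0,0,0],[0,0,0],[0,0,0],[0,0,0],[0,0,0],[0,0,0],[0,0,0],[0,0,0],[0,0,0],[0,0,0]], "rotation": [[0,-0.112,0],[0,-0.112,0],[0,-0.112,0],[0,-0.112,0],[0,-0.112,0],[0,-0.112,0],[0,-0.112,0],[0,-0.112,0],[0,-0.112,0],[0,-0.112,0],[0,-0.112,0],[0,-0.112,0]], "grip": [0,0,0,0,0,0,0,0,0,0,0,0]}}

```text
clock: 15.78
position: [542.2, -67.0, 139.9]
ee_rot: [-0.65, 0.708, 0.186, 0.202]
contact_force: [-0.7, 0.3, -3.4]
gripper_width: 53.4
```

Emit:
{"api": "play_rows", "payload": {"travel": [[0,0,0],[0,0,0],[0,0,0],[0,0,0],[0,0,0]], "rotation": [[0,-0.112,0],[0,-0.112,0],[0,0,0],[0,0,0],[0,0,0]], "grip": [0,0,0,0,0]}}

```text
clock: 16.2
position: [541.9, -67.1, 139.3]
ee_rot: [-0.626, 0.682, 0.256, 0.277]
contact_force: [-0.1, -0.1, -2.9]
gripper_width: 53.1
```

```bash
python3 - <<'E'
from h import *
s,R=show(); g=np.load("g2.npz"); Q=R@g["R"].T
rel=Q@(np.array([542.3,-60.2,37])-g["p"]); print("mouth dir",Q@[.082,.9966,0],"mid rel",rel)
t=np.array([537,126.5,44])-rel; print("TCP target",t); go(t,"place"); go(t+[0,0,40],"above")
T,W,d=cloud("top")
q=W[(W[...,2]>120)&(W[...,2]<250)&(abs(W[...,0]-542)<40)&(W[...,1]>s["position"][1]+rel[1]-32)&(W[...,1]<0)]
for z in range(130,215,10): 
    a=q[(q[:,2]>=z)&(q[:,2]<z+10)]; print(z,len(a),a.mean(0).round(1) if len(a) else "")
cv2.imwrite("pics/s5.png",cloud("scene")[0])
E
```

```text
t 16.2 pos [541.9 -67.1 139.3] F [-0.1 -0.1 -2.9] w 53.1 j [-0.29  0.5  -0.02 -0.78 -1.34  0.5 ]
[[-0.062 -0.996  0.058]
 [-0.713  0.085  0.696]
 [-0.699  0.002 -0.716]]
mouth dir [5.53935558e-04 4.00917601e-03 9.99959589e-01] mid rel [-1.8907176  -8.82920512  7.06928128]
TCP target [538.8907176  135.32920512  36.93071872]
place tool delta mm [-72.5  20.  214. ]
above tool delta mm [-100.5   20.   185.4]
130 27 [547.7 -83.4 134.8]
140 34 [545.2 -78.6 145.6]
150 100 [540.8 -76.5 155.5]
160 112 [543.8 -82.2 164.8]
170 237 [541.7 -81.4 174.3]
180 100 [543.8 -98.3 185.1]
190 43 [ 535.  -103.4  194.8]
200 30 [ 519.3 -105.4  202.8]
210 0
```

View pics/s5.png

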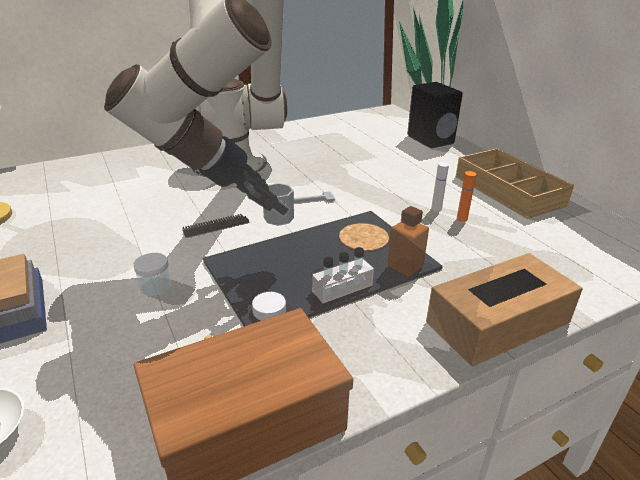

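The cup is upright in the hand at (278,203), mouth up to within 0.3°. Moving it over the coaster and down.

Emit:
{"api": "play_rows", "payload": {"travel": [[-0.0112,0.0022,0.0206],[-0.0112,0.0022,0.0206],[-0.0112,0.0022,0.0206],[-0.0112,0.0022,0.0206],[-0.0112,0.0022,0.0206],[-0.0112,0.0022,0.0206],[-0.0112,0.0022,0.0206],[-0.0112,0.0022,0.0206],[-0.0112,0.0022,0.0206],[0,0,0],[0,0,0]], "rotation": [[0,0,0],[0,0,0],[0,0,0],[0,0,0],[0,0,0],[0,0,0],[0,0,0],[0,0,0],[0,0,0],[0,0,0],[0,0,0]], "grip": [0,0,0,0,0,0,0,0,0,0,0]}}

```text
clock: 17.22
position: [538.9, 137.7, 78.8]
ee_rot: [-0.628, 0.68, 0.256, 0.278]
contact_force: [-0.5, 0.2, -2.5]
gripper_width: 53.0
```

Emit:
{"api": "play_rows", "payload": {"travel": [[0.007,0,0.0072],[0.007,0,0.0072],[0.0055,0,0.0056],[0.0025,0,0.0025],[0,0,0],[0,0,0]], "rotation": [[0,0,0],[0,0,0],[0,0,0],[0,0,0],[0,0,0],[0,0,0]], "grip": [0,0,0,0,0,0]}}

```text
clock: 17.72
position: [539.8, 135.1, 46.2]
ee_rot: [-0.626, 0.682, 0.256, 0.278]
contact_force: [0.4, -0.1, -2.2]
gripper_width: 53.1
```

```bash
python3 - <<'E'
from h import *
s,R=show(); g=np.load("g2.npz"); Q=R@g["R"].T
rel=Q@(np.array([542.3,-60.2,37])-g["p"]); print("mouth",Q@[.082,.9966,0],"mid",s["position"]+rel); go(np.array([537,126.5,44])-rel,"place")
E
```

```text
t 17.72 pos [539.8 135.1  46.2] F [ 0.4 -0.1 -2.2] w 53.1 j [ 0.03  0.55 -0.19 -0.97 -1.    0.51]
[[-0.062 -0.996  0.059]
 [-0.712  0.086  0.697]
 [-0.7    0.001 -0.715]]
mouth [-6.18168281e-04  2.74432107e-03  9.99963823e-01] mid [537.89223014 126.27562524  53.30365576]
place tool delta mm [6.4 0.9 6.8]
```

Emit:
{"api": "play_rows", "payload": {"travel": [[0.0022,0,0.0022],[0.0022,0,0.0022],[0.001,0,0.001],[0,0,0]], "rotation": [[0,0,0],[0,0,0],[0,0,0],[0,0,0]], "grip": [0,0,0,0]}}

```text
clock: 18.05
position: [539.6, 135.5, 38.9]
ee_rot: [-0.626, 0.682, 0.256, 0.278]
contact_force: [0.0, -0.7, -3.5]
gripper_width: 52.8
```

Emit:
{"api": "play_rows", "payload": {"travel": [[0.0007,0,0.0007],[0.0005,0,0.0005],[0,0,0]], "rotation": [[0,0,0],[0,0,0],[0,0,0]], "grip": [0,0,0]}}

```text
clock: 18.3
position: [539.9, 135.6, 38.3]
ee_rot: [-0.627, 0.681, 0.256, 0.279]
contact_force: [-1.1, -1.9, 2.1]
gripper_width: 53.2
```

Contact. Release and back out.

Emit:
{"api": "play_rows", "payload": {"travel": [[0,0,0],[0,0,0],[0,0,0],[0,0,0],[0,0,0],[0,0,-0.01],[0,0,-0.02],[0,0,-0.035],[0,0,-0.04],[0,0,-0.04],[0,0,-0.03],[0,0,0]], "rotation": [[0,0,0],[0,0,0],[0,0,0],[0,0,0],[0,0,0],[0,0,0],[0,0,0],[0,0,0],[0,0,0],[0,0,0],[0,0,0],[0,0,0]], "grip": [1,1,1,1,1,1,1,1,1,1,1,1]}}

```text
clock: 19.3
position: [531.6, 9.0, 167.7]
ee_rot: [-0.627, 0.682, 0.25, 0.281]
contact_force: [1.2, 0.2, 0.5]
gripper_width: 85.5
```

Emit:
{"api": "play_rows", "payload": {"travel": [[0,0,0],[0,0,0],[0,0,0],[0,0,0],[0,0,0],[0,0,0],[0,0,0],[0,0,0],[0,0,0],[0,0,0]], "rotation": [[0,0.0977,0],[0,0.0977,0],[0,0.0977,0],[0,0.0977,0],[0,0.0977,0],[0,0.0977,0],[0,0.0977,0],[0,0.0977,0],[0,0,0],[0,0,0]], "grip": [1,1,1,1,1,1,1,1,1,1]}}

```text
clock: 20.13
position: [528.4, 14.7, 162.0]
ee_rot: [-0.677, 0.736, -0.001, -0.003]
contact_force: [-0.3, 0.2, -0.6]
gripper_width: 85.4
```

```bash
python3 - <<'E'
from h import *
s,R=show()
for n in("wrist","top"):
    im,W,d=cloud(n); cv2.imwrite(f"pics/{n}6.png",im)
    g=(np.abs(W[...,2]-74)<4)&(np.hypot(W[...,0]-537,W[...,1]-127)<45)
    q=W[g]; print(n,len(q)); 
    if len(q)>15: print(np.median(q,0).round(1),octfit(q[:,:2]))
    c=im.copy(); 
    if n=="wrist": go([492.8,365,200],"above stick")
E
```

```text
t 20.13 pos [528.4  14.7 162. ] F [-0.3  0.2 -0.6] w 85.4 j [ 0.34  0.29 -0.33  0.01 -0.96 -0.42]
[[-0.082 -0.997 -0.002]
 [-0.997  0.082 -0.006]
 [ 0.006  0.002 -1.   ]]
wrist 1559
[540.  126.2  73.7] (array([540.2, 126.4]), np.float64(40.3), np.float64(27.39), np.float64(0.3536899800826639))
above stick tool delta mm [-346.5   65.5  -39.4]
top 0
```

View pics/wrist6.png

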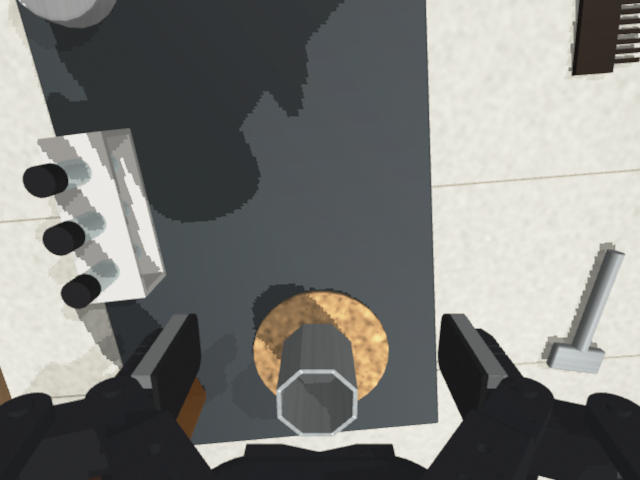

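The cup stands mouth up, wholly on the cork, with its rim at picture (317,403). It is centred at (540,126), about 3 mm from the coaster's centre. Now over to the white stick, turning the jaws along y so they stay clear of the orange one.

Emit:
{"api": "play_rows", "payload": {"travel": [[-0.0289,0.0055,-0.0045],[-0.0289,0.0055,-0.0045],[-0.0289,0.0055,-0.0045],[-0.0289,0.0055,-0.0045],[-0.0289,0.0055,-0.0045],[-0.0289,0.0055,-0.0045],[-0.0289,0.0055,-0.0045],[-0.0289,0.0055,-0.0045],[-0.0289,0.0055,-0.0045],[-0.0289,0.0055,-0.0045],[-0.0289,0.0055,-0.0045],[-0.0289,0.0055,-0.0045]], "rotation": [[0,0,0],[0,0,0],[0,0,0],[0,0,0],[0,0,0],[0,0,0],[0,0,0],[0,0,0],[0,0,0],[0,0,0],[0,0,0],[0,0,0]], "grip": [1,1,1,1,1,1,1,1,1,1,1,1]}}

```text
clock: 21.23
position: [493.6, 365.3, 214.6]
ee_rot: [-0.675, 0.737, -0.001, -0.002]
contact_force: [0.5, 0.8, 0.1]
gripper_width: 85.3
```

Emit:
{"api": "play_rows", "payload": {"travel": [[0,0,0],[0,0,0],[0,0,0],[0,0,0],[0,0,0],[0,0,0],[0,0,0],[0,0,0],[0,0,0],[0,0,0],[0,0,0],[0,0,0]], "rotation": [[0,0,-0.118],[0,0,-0.118],[0,0,-0.118],[0,0,-0.118],[0,0,-0.118],[0,0,-0.118],[0,0,-0.118],[0,0,-0.118],[0,0,-0.118],[0,0,-0.118],[0,0,-0.118],[0,0,-0.118]], "grip": [1,1,1,1,1,1,1,1,1,1,1,1]}}

```text
clock: 22.23
position: [494.0, 363.9, 214.3]
ee_rot: [0.993, -0.118, -0.0, 0.003]
contact_force: [-0.4, -0.4, 0.3]
gripper_width: 85.2
```

Emit:
{"api": "play_rows", "payload": {"travel": [[0,0,0],[0,0,0],[0,0,0],[0,0,0]], "rotation": [[0,0,-0.118],[0,0,-0.118],[0,0,0],[0,0,0]], "grip": [1,1,1,1]}}

```text
clock: 22.57
position: [493.8, 364.2, 214.3]
ee_rot: [1.0, -0.004, -0.001, 0.003]
contact_force: [0.2, -0.5, -1.1]
gripper_width: 85.4
```

```bash
python3 - <<'E'
from h import *
s,R=show()
im,W,d=cloud("wrist"); cv2.imwrite("pics/w7.png",im)
q=W[(np.abs(W[...,2]-120)<4)&(np.hypot(W[...,0]-493,W[...,1]-365)<40)]
c,r=cv2.minEnclosingCircle(q[:,:2].astype(np.float32)); print(len(q),np.median(q,0),c,r)
print("tilt corr rotvec (tool)",(np.cross(R[:,2],[0,0,-1])@R).round(4))
go([c[0],c[1],95-18.7],"grasp")
E
```

```text
t 22.57 pos [493.8 364.2 214.3] F [ 0.2 -0.5 -1.1] w 85.4 j [ 0.9   0.38 -0.05  0.   -1.15  0.66]
[[ 1.    -0.009 -0.001]
 [-0.009 -1.    -0.006]
 [-0.001  0.006 -1.   ]]
1346 [493.62967606 368.11203593 120.16804974] (492.8123779296875, 368.1688232421875) 12.932755470275879
tilt corr rotvec (tool) [0.0057 0.001  0.    ]
grasp tool delta mm [ -0.7  -4.6 138. ]
```

View pics/w7.png

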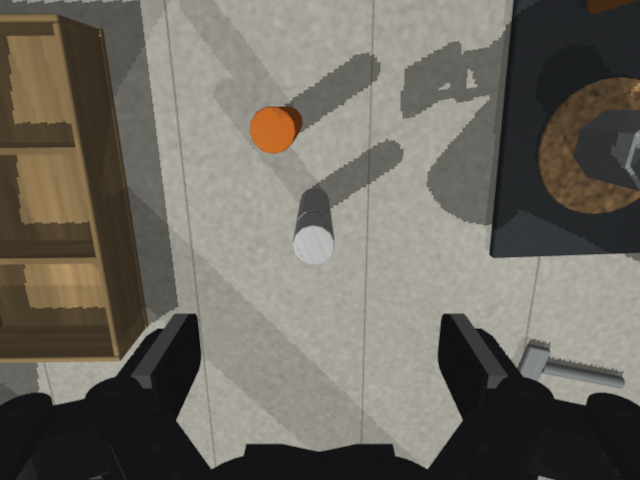

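The white stick's silver cap is at (315,243) and the orange one at (273,130), clear of the jaws. Descend and grasp.

Emit:
{"api": "play_rows", "payload": {"travel": [[-0.0005,-0.0018,0.018],[-0.0005,-0.0017,0.022],[0,0,0.022],[0,0,0.022],[0,0,0.022],[0,0,0.018],[0,0,0.014],[0,0,0],[0,0,0]], "rotation": [[0.005,0,0],[0,0,0],[0,0,0],[0,0,0],[0,0,0],[0,0,0],[0,0,0],[0,0,0],[0,0,0]], "grip": [1,1,1,1,1,1,1,1,1]}}

```text
clock: 23.37
position: [492.1, 367.8, 75.8]
ee_rot: [1.0, -0.003, -0.001, 0.001]
contact_force: [1.1, 0.2, 0.8]
gripper_width: 85.1
```

Emit:
{"api": "play_rows", "payload": {"travel": [[0,0,0],[0,0,0],[0,0,0],[0,0,0],[0,0,0],[0,0,0],[0,0,0],[0,0,0],[0,0,0],[0,0,0],[0,0,0]], "rotation": [[0,0,0],[0,0,0],[0,0,0],[0,0,0],[0,0,0],[0,0,0],[0,0,0],[0,0,0],[0,0,0],[0,0,0],[0,0,0]], "grip": [0,0,0,0,0,0,0,0,0,0,0]}}

```text
clock: 24.28
position: [492.3, 368.4, 77.0]
ee_rot: [1.0, -0.002, 0.0, 0.001]
contact_force: [-0.7, -1.6, 6.2]
gripper_width: 25.0
```

```bash
python3 - <<'E'
from h import *
s,R=show(); print("foot below TCP",s["position"][2]); np.savez("g3.npz",p=s["position"],R=R)
E
```

```text
t 24.28 pos [492.3 368.4  77. ] F [-0.7 -1.6  6.2] w 25.0 j [ 0.91  0.51 -0.21  0.   -0.85  0.66]
[[ 1.    -0.004  0.   ]
 [-0.004 -1.    -0.001]
 [ 0.     0.001 -1.   ]]
foot below TCP 77.04320140585818
```

Emit:
{"api": "play_rows", "payload": {"travel": [[0,0,-0.01],[0,0,-0.02],[0,0,-0.025],[0,0,-0.025],[0,0,-0.025],[0,0,-0.015],[0,0,0]], "rotation": [[0,0,0],[0,0,0],[0,0,0],[0,0,0],[0,0,0],[0,0,0],[0,0,0]], "grip": [0,0,0,0,0,0,0]}}

```text
clock: 24.87
position: [493.6, 370.0, 200.7]
ee_rot: [1.0, -0.002, 0.003, -0.002]
contact_force: [0.4, 0.1, 0.6]
gripper_width: 24.8
```

Emit:
{"api": "play_rows", "payload": {"travel": [[0.002,0.012,0],[0.0048,0.024,0],[0.0048,0.024,0],[0.0048,0.024,0],[0.0048,0.024,0],[0.0048,0.024,0],[0.0048,0.024,0],[0.0048,0.024,0],[0.0048,0.024,0],[0.0048,0.024,0],[0.0023,0.014,0],[0,0,0]], "rotation": [[0,0,0],[0,0,0],[0,0,0],[0,0,0],[0,0,0],[0,0,0],[0,0,0],[0,0,0],[0,0,0],[0,0,0],[0,0,0],[0,0,0]], "grip": [0,0,0,0,0,0,0,0,0,0,0,0]}}

```text
clock: 25.87
position: [537.9, 123.3, 195.2]
ee_rot: [1.0, -0.004, -0.002, 0.001]
contact_force: [0.6, 1.2, -1.2]
gripper_width: 25.0
```

Emit:
{"api": "play_rows", "payload": {"travel": [[0,0,0],[0,0,0]], "rotation": [[0,0,0],[0,0,0]], "grip": [0,0]}}

```text
clock: 26.03
position: [538.4, 126.5, 196.0]
ee_rot: [1.0, -0.002, -0.001, 0.001]
contact_force: [0.7, -0.0, -1.1]
gripper_width: 24.9
```

```bash
python3 - <<'E'
from h import *
s,R=show(); go([539.7,126.4,96],"final")
print("tilt corr",(np.cross(R[:,2],[0,0,-1])@R).round(4))
S,W,d=cloud("scene"); K=np.array(d["camera_matrix"])
w,Wt,d2=cloud("wrist")
# stick body points from scene, below the fingers
p=W[(W[...,2]>128)&(W[...,2]<190)&(np.hypot(W[...,0]-540,W[...,1]-126)<25)]
for z in range(128,188,15):
    a=p[(p[:,2]>=z)&(p[:,2]<z+15)]; print(z,len(a),a.mean(0).round(1) if len(a) else "")
r=W[(np.abs(W[...,2]-74)<3)&(np.hypot(W[...,0]-540,W[...,1]-126)<36)]; print("rim",len(r),r.min(0),r.max(0))
c=cv2.resize(S[120:300,290:450],None,fx=3,fy=3); cv2.imwrite("pics/c8.png",np.hstack([c,cv2.resize(w[:, :],(320,240))]) if 0 else c)
E
```

```text
t 26.03 pos [538.4 126.5 196. ] F [ 0.7 -0.  -1.1] w 24.9 j [ 0.52  0.29 -0.22  0.   -1.06  1.04]
[[ 1.    -0.004 -0.002]
 [-0.004 -1.    -0.002]
 [-0.002  0.002 -1.   ]]
final tool delta mm [  1.5  -0.1 100. ]
tilt corr [ 0.0017  0.0015 -0.    ]
128 76 [546.4 120.  135.5]
143 89 [545.7 120.5 149.9]
158 87 [546.4 120.5 165.8]
173 87 [546.2 120.4 180.7]
rim 126 [511.51414421  97.04316126  71.05660007] [569.82987874 154.21773136  76.85424661]
```

View pics/c8.png

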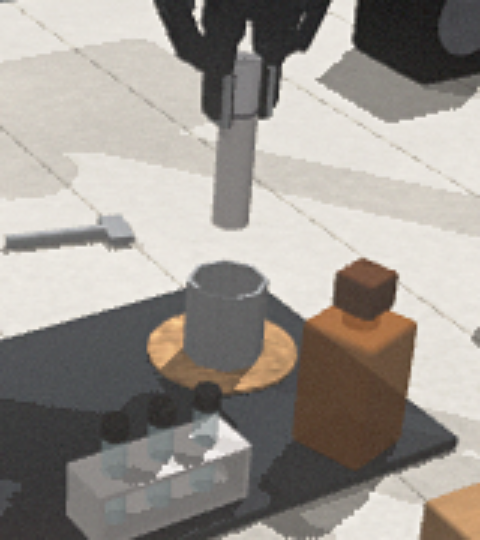

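The stick, at crop (233,190), is held plumb above the open cup, whose rim is at (228,278). The rim centre measures (541,126). Lowering.

Emit:
{"api": "play_rows", "payload": {"travel": [[0.0015,0,0.01],[0,0,0.018],[0,0,0.018],[0,0,0.016],[0,0,0.014],[0,0,0.01],[0,0,0.006],[0,0,0.002],[0,0,0],[0,0,0]], "rotation": [[0,0,0],[0,0,0],[0,0,0],[0,0,0],[0,0,0],[0,0,0],[0,0,0],[0,0,0],[0,0,0],[0,0,0]], "grip": [0,0,0,0,0,0,0,0,0,0]}}

```text
clock: 26.97
position: [540.6, 126.4, 103.2]
ee_rot: [1.0, -0.002, 0.0, 0.001]
contact_force: [-0.1, 0.4, 0.1]
gripper_width: 24.3
```

Emit:
{"api": "play_rows", "payload": {"travel": [[0,0,0.0015],[0,0,0.001],[0,0,0]], "rotation": [[0,0,0],[0,0,0],[0,0,0]], "grip": [0,0,0]}}

```text
clock: 27.22
position: [540.2, 126.1, 100.4]
ee_rot: [1.0, -0.002, -0.0, 0.001]
contact_force: [0.8, -0.3, -0.4]
gripper_width: 24.7
```

Emit:
{"api": "play_rows", "payload": {"travel": [[0,0,0.001],[0,0,0.001],[0,0,0.0005],[0,0,0]], "rotation": [[0,0,0],[0,0,0],[0,0,0],[0,0,0]], "grip": [0,0,0,0]}}

```text
clock: 27.55
position: [540.0, 126.0, 97.5]
ee_rot: [1.0, -0.002, -0.0, 0.001]
contact_force: [-0.0, -0.7, -1.2]
gripper_width: 24.1
```

Emit:
{"api": "play_rows", "payload": {"travel": [[0,0,0.0008],[0,0,0.0004],[0,0,0]], "rotation": [[0,0,0],[0,0,0],[0,0,0]], "grip": [0,0,0]}}

```text
clock: 27.8
position: [540.0, 126.0, 96.3]
ee_rot: [1.0, -0.002, -0.0, 0.001]
contact_force: [0.5, 0.7, 0.1]
gripper_width: 24.6
```

Emit:
{"api": "play_rows", "payload": {"travel": [[0,0,0.0006],[0,0,0.0004],[0,0,0]], "rotation": [[0,0,0],[0,0,0],[0,0,0]], "grip": [0,0,0]}}

```text
clock: 28.05
position: [540.3, 126.1, 96.0]
ee_rot: [1.0, -0.002, 0.0, 0.001]
contact_force: [-0.9, -1.2, 3.3]
gripper_width: 24.8
```

Contact on the cup floor at 3 N, at the height expected. Release gently and rise.

Emit:
{"api": "play_rows", "payload": {"travel": [[0,0,0],[0,0,0],[0,0,0],[0,0,0],[0,0,0],[0,0,0],[0,0,-0.01],[0,0,-0.02],[0,0,-0.025],[0,0,-0.025],[0,0,-0.02],[0,0,-0.01]], "rotation": [[0,0,0],[0,0,0],[0,0,0],[0,0,0],[0,0,0],[0,0,0],[0,0,0],[0,0,0],[0,0,0],[0,0,0],[0,0,0],[0,0,0]], "grip": [0.4,0.6,0.8,1,1,1,1,1,1,1,1,1]}}

```text
clock: 29.05
position: [541.5, 126.7, 209.4]
ee_rot: [1.0, -0.002, 0.003, -0.0]
contact_force: [0.2, -1.1, 0.5]
gripper_width: 85.4
```

Emit:
{"api": "play_rows", "payload": {"travel": [[-0.015,0,-0.005],[-0.02,0,-0.005],[-0.02,0,-0.005],[-0.02,0,-0.005],[-0.02,0,-0.005],[-0.015,0,0],[0,0,0],[0,0,0]], "rotation": [[0,0,0],[0,0,0],[0,0,0],[0,0,0],[0,0,0],[0,0,0],[0,0,0],[0,0,0]], "grip": [1,1,1,1,1,1,1,1]}}

```text
clock: 29.72
position: [429.9, 126.7, 230.8]
ee_rot: [1.0, -0.001, 0.0, 0.001]
contact_force: [0.1, -0.1, 0.6]
gripper_width: 85.4
```

```bash
python3 - <<'E'
from h import *
show()
S,W,d=cloud("scene"); cv2.imwrite("pics/s9.png",S)
w,Ww,_=cloud("wrist")
q=Ww[(np.abs(Ww[...,2]-139)<5)&(np.hypot(Ww[...,0]-540,Ww[...,1]-126)<40)]; print("cap",len(q),np.median(q,0) if len(q) else "", cv2.minEnclosingCircle(q[:,:2].astype(np.float32)) if len(q)>5 else "")
r=W[(np.abs(W[...,2]-74)<3)&(np.hypot(W[...,0]-540,W[...,1]-126)<40)]; print("rim",r.min(0).round(1),r.max(0).round(1))
S0=np.load("scene0.npy")
for n,(u0,u1,v0,v1,z0) in dict(bottle=(388,430,205,275,20),rack=(310,375,255,305,20),tin=(250,290,290,322,20),jar=(133,172,252,295,20),orange=(456,478,168,222,20)).items():
    f=lambda A:np.nanmedian(A[v0:v1,u0:u1].reshape(-1,3)[A[v0:v1,u0:u1,2].ravel()>z0],0).round(1)
    print(n,f(S0),f(W))
E
```

```text
t 29.72 pos [429.9 126.7 230.8] F [ 0.1 -0.1  0.6] w 85.4 j [ 0.65  0.08 -0.4   0.   -1.09  0.92]
[[ 1.    -0.003  0.   ]
 [-0.003 -1.    -0.001]
 [ 0.     0.001 -1.   ]]
cap 2081 [540.55059668 126.75651163 139.22432379] ((540.64453125, 126.41752624511719), 13.016448020935059)
rim [511.2  97.3  71. ] [569.  153.7  77. ]
bottle [683.5 127.8  83.8] [683.6 127.6  84. ]
rack [678.3 -12.6  50.5] [678.3 -12.6  50.5]
tin [ 682.2 -163.1   32.5] [ 682.7 -163.1   32.4]
jar [ 510.1 -319.3   56.9] [ 510.4 -319.4   56.8]
orange [565.6 382.9  62.8] [565.6 382.9  62.4]
```

View pics/s9.png

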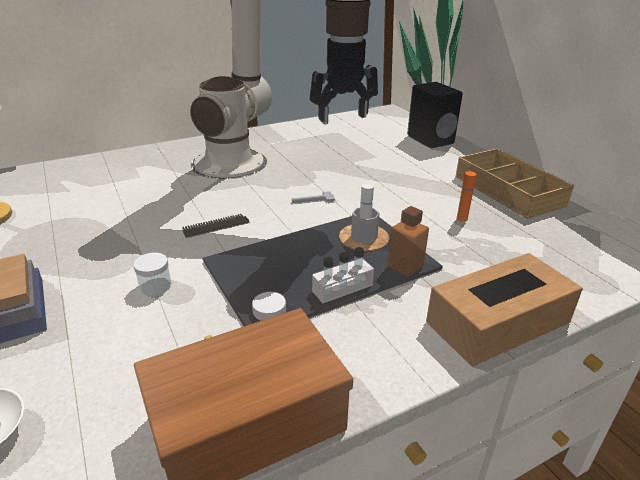

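The cup stands on the coaster at (365,230) with the stick upright in it, cap up at (367,190). The arm is clear and the bystanders have not moved. Handing in.

```bash
python3 -c "
from bench import workorder; print(workorder.job_done())"
```

```text
the job is handed in; nothing more can be done
None
```

The job is done and handed in at about 30 s of the 72 s allowed. The cup stands mouth up on the cork coaster, with the white stick standing in it, silver cap up.

- **How:** I turned the cup in two 90° steps, laying it on a flat on the clear middle of the tray and regrasping in between. I set it on the coaster and let go, then picked up the stick and lowered it to the cup floor. Contact forces stayed at about 6 N or less in the readings between moves.
- **Cup and stick:** The cup's rim is level at 74 mm, centred about (540, 126), 3–4 mm from the coaster's centre and so wholly on the cork. The stick's cap is at 139 mm, which matches the stick standing on the cup floor, and within about 1 mm of the cup's axis.
- **Everything else:** The bottle, rack, tin, jar and orange stick are all within 0.5 mm of where they started, and the arm is touching nothing.
- **Disagreements:** The top and wrist cameras differed by 2–3 mm on the positions of the cup and the stick. The top camera gave no reading of the cup's rim after placing, because the arm was probably in its view, so I used the wrist and scene cameras. No check failed.

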